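Show a cured heel to the inspection camera

TASK

Lift the clear cover off the pins of the green heel box by its red handle and lay it down gently, flat, in the middle of the blue mat, handle up; then take out the tan heel, leaving the black one standing in the box and everything else on the bench where it is. Hold the tan heel still in front of the inspection camera, its black tread facing the lens squarely, centred 120 mm from the glass along the camera's slanted view, flat breast face on the robot's side and its length in line with the camera. Finish holding it there in the gripper.

Things in the scene. Friction and masses are not known exactly. Their poses are not given: they have to be found in the camera images.
- box: Fixed green steel heel box, 178 (x) x 122 (y) x 52 mm, open top. Origin: centre of underside, z up. Inside 140 x 110 mm, floor 6 mm, end walls (at -x, +x) 19 mm thick. A 6 mm steel pin stands 12 mm above the rim in the middle of each end wall (x = -79.5, +79.5 mm). Two heels stand on its floor, one near x = -36, one near x = +36 mm; which is which varies.
- cover: Loose clear plate on the box's rim, 178 x 122 x 6 mm, about 0.25 kg; the pins pass through its two 9 mm holes and stand 6 mm out. Origin: centre of the plate's underside, z up. Red bridge handle in the middle: bar 76 mm long (x), 16 mm wide (y), 27 to 41 mm above the origin, on two posts; pinch it across its 16 mm width from above.
- mat: Fixed blue mat on the table, 240 (x) x 190 (y) x 4 mm; origin: centre of its underside, so its top is 4 mm above it.
- heel_tan: Loose tan D-shaped shoe heel, 50 long (x) x 44 wide (y) x 38 mm high, 0.09 kg, standing on its black tread. Origin: in the tread's face; z up. Flat breast face at x = -24, round back to x = +26 mm. Sides (y = -22, +22) flat and parallel from x = -24 to +4 mm, then a half round: pinch across y near x = -6 mm. Its x lies within 0.2 rad of the box's x.
- heel_breast (a point): Middle of the flat breast face of the tan heel: 24 mm from the heel's origin along its -x, 19 mm above the tread.
- heel_black: An all-black heel of the same shape, size and axes, the tan heel's neighbour in the box. It stays there.
- lens: Front glass of the fixed inspection camera: black barrel 60 mm across, 52 mm long, white ring light, on a grey foot 110 x 100 mm. Origin: centre of the glass, 80 mm above the table. z: viewing direction, out of the glass, up and leaning 0.35 rad from vertical towards the robot's side; y level; x in the plane of the glass, away from the robot.
- jar: White jar with a lid, 72 mm diameter, 70 mm high, at the back of the table; bystander. Origin: centre of its underside.
- hammer: Hammer lying at the back of the table; bystander. Origin: under the tool.
- dish: Amber glass dish, 90 mm diameter, 40 mm high, at the back of the table; bystander. Origin: centre of its underside.
- last: Wooden shoe last, 250 mm long, 90 mm high, at the right side of the table; bystander. Origin: centre of its underside.
- screwdriver: Screwdriver with an orange handle lying at the left side of the table; bystander. Origin: under the tool.
Things that resemble listed ones, but are neither listed nor needed, are in the scene too. There is more than one size of the cover; the one meant has the size given above. What is shaped like the box but purple is not meant.

How it is judged:
By the outcome, as a careful person would: the job done as asked, in the order asked, and still so for the second after the job is handed in, while the arm keeps its last pose, push and grip.
It also fails if it takes over 58 s, if anything falls off the work surface, if the arm or the gripper's body presses on something with over 40 N, if the wrist force passes 120 N, or if a joint passes its speed limit or range.

ROBOT

A 6-joint arm with a two-finger parallel gripper is mounted at the origin on the work surface. World frame = base frame: x ahead of the robot, y to its left, z up, the work surface at z = 0. Lengths are in m, angles in rad, forces in N, time in s.
With the tool pointing down it reaches from about 0.35 to 0.975 m from the base axis. Payload 4.9 kg.
Tool frame: the origin (TCP) lies at the very end of the fingers, on their centre line; the grasp point (between the pads) lies 19 mm behind it (ctrl.grasp_offset is the distance from the TCP to the grasp point, in m); z points along the fingers, y is the line along which they close (so a half turn about z gives the same grasp; the last joint's range is limited). The gripper opens to 85 mm and grips with 20 to 120 N. Pads are 22 mm wide; open, the fingers measure 114 mm over their backs; the gripper's body (76 mm by 85 mm) begins 54 mm behind the grasp point. The pads swing forward as they close: fully open they stand 13 mm farther back than shut.
Start: joints at [0.987, 0.053, 1.613, -0, 1.476, -0.119], TCP at [0.28, 0.559, 0.231] pointing down, gripper open.
Joint ranges: [-3.01, 3.01], [-1.01, 2.22], [0.06, 2.58], [-1.02, 4.17], [0.09, 2.62], [-3.14, 3.14]. Speed limits (rad/s): [2.57, 2.57, 3.14, 3.14, 3.14, 3.14].

INTERFACE

Orientations are given as a rotation vector (axis times angle).
In Python, from station import ctrl, optics gives the robot as it stands.
- The arm moves only by the shell command python3 -m handwheel 'ROWS' [OPENING] [FORCE]. ROWS is JSON, a list of rows, each an object of numbers: "tx", "ty", "tz": the shift along the tool's x, y, z in mm; "roll": the turn about the tool's z in rad. A call has 1 to 12 rows; each row shifts and turns the commanded pose from where the row before left it, along the tool's axes as they then stand; what a row does not reach is not made up. A row lasts 1/12 s, in which the tool goes at most 41.7 mm and 7.16 degrees, less where a joint would pass 70% of its speed; a pose out of reach is approached as far as the arm can. A call with a gripper value outside its range is refused whole. OPENING is the finger opening in mm, from 0 to 85.4, set as the call begins (- or left out, the last holds). The fingers move at their own pace and stop on an object; FORCE is the grip in N (left out, the last holds). Time passes only in rows, so rows that do not move let the fingers close. It gives the time, the measured TCP pose, the force, the opening and the grip force at its end, in the units of the state.
- ctrl.get_obs(): the state, without advancing time (a new reading comes with each control period).
- optics.get_image(name): name is "side" or "top" or "wrist"; returns (picture, depth): 384x512x3 uint8, red, green, blue; 384x512 float32, m along the optical axis (not along the pixel's ray), 0 where there is no reading.
- optics.camera_params(name): a dict with "mtx" (3x3 intrinsics, pixels), "k1" (the pictures are not rectified: a ray, as slopes to the right and down, at radius r is drawn at 1 + k1 r^2 times it, then the intrinsics apply), "extrinsics" (4x4, takes a point from camera to world coordinates); the wrist camera has in their place "tool_from_camera" (4x4, takes a point from camera to tool coordinates, whose origin is the TCP and whose axes are the flange's). Camera axes: x right, y down, z forward; pixel columns grow to the right and rows downward; lengths in m; the calibration is good to about 2 mm. A picture is of the moment at which its call begins: read the wrist's pose just before it. camera_params takes no time and is no camera call.
- ctrl.finish_job(): hands the job in; it is judged then, once.
The state is a dict: "t": time; "q": joint angles; "dq": joint speeds; "effort": joint torques, N m; "tool_pos": TCP position; "tool_rot": TCP orientation; "contact_force": force on the tool from outside, world axes, zero at the start; "wrist_torque": the same for the moment, N m; "opening": finger opening in m; "grip_force": force on a finger pad.
Only numpy, scipy, OpenCV 4.12 (cv2) and the standard library are available. Lean on these libraries where they do the work, as an engineer would, in place of code of your own. Each camera call takes 0.05 s, during which the arm holds its last target. There are 200 camera calls.

## Working session

There is one attempt and no reset: what is moved stays moved. The work goes in short steps, Python scripts to look and compute and a shell command to move; the robot and the scene stay as the last step left them, time stands still between calls to the robot, and variables do not carry over. Pictures are saved under pics/ and viewed, at most 10 in all, crops included, and the job is handed in when it is done.

```bash
ls; mkdir -p pics
python3 - <<'E'
from station import ctrl, optics
import cv2,numpy as np
o=ctrl.get_obs();print(o['t'],o['tool_pos'],o['tool_rot'],ctrl.grasp_offset)
for n in ['side','top','wrist']:
    p,d=optics.get_image(n);np.savez(f'pics/{n}0.npz',p=p,d=d);cv2.imwrite(f'pics/{n}0.png',p[:,:,::-1]);c=optics.camera_params(n);print(n,c)
a=[cv2.imread(f'pics/{n}0.png') for n in ['top','side']]
E
```

```text
pics
0.0 [0.27980004 0.55817983 0.23007234] [-7.23338839e-01 -3.05645109e+00  3.01955819e-03] 0.0187
side {'mtx': array([[434.41863454,   0.        , 259.39144808],
       [  0.        , 434.41863454, 187.2108232 ],
       [  0.        ,   0.        ,   1.        ]]), 'k1': -0.11185023525500253, 'extrinsics': array([[-0.99108047, -0.09186034,  0.09654627,  0.35835924],
       [-0.13314625,  0.71310108, -0.68830148,  1.13474629],
       [-0.00561964, -0.69501692, -0.71897141,  1.26450698],
       [ 0.        ,  0.        ,  0.        ,  1.        ]])}
top {'mtx': array([[407.82686106,   0.        , 254.99095789],
       [  0.        , 407.82686106, 194.50395556],
       [  0.        ,   0.        ,   1.        ]]), 'k1': -0.10017048866635873, 'extrinsics': array([[-0.00891303, -0.97624515,  0.21648548,  0.22167467],
       [-0.99995287,  0.00786841, -0.00568683,  0.0159259 ],
       [ 0.00384834, -0.21652596, -0.97626928,  1.56221896],
       [ 0.        ,  0.        ,  0.        ,  1.        ]])}
wrist {'mtx': array([[303.25832014,   0.        , 254.78657124],
       [  0.        , 303.25832014, 190.20906746],
       [  0.        ,   0.        ,   1.        ]]), 'k1': -0.057542600375683574, 'tool_from_camera': array([[ 3.51007586e-04, -9.62279119e-01, -2.72063916e-01,
         6.87593078e-02],
       [ 9.99999895e-01,  2.58025597e-04,  3.77539613e-04,
        -5.72228587e-05],
       [-2.93099032e-04, -2.72064020e-01,  9.62279109e-01,
        -1.41741121e-01],
       [ 0.00000000e+00,  0.00000000e+00,  0.00000000e+00,
         1.00000000e+00]])}
```

View pics/top0.png

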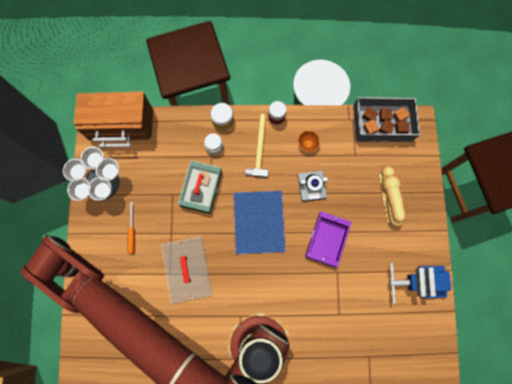

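View pics/side0.png

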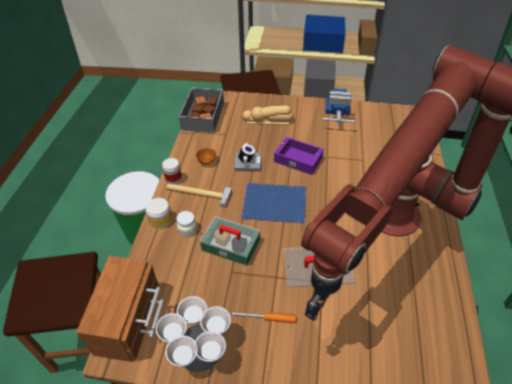

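Top view: candidates are the green box with a plate and red handle (200,187), a second, larger-looking plate with a red handle lying on the table (186,270), and a purple box (328,240). I choose the green box at (200,187) and its cover. The blue mat is at (260,222) and the lens at (314,183). Next: a close crop and measurements.

```bash
cat > h.py <<'E'
import numpy as np,cv2
from scipy.spatial.transform import Rotation as R
from station import ctrl,optics
def cam(n,obs=None):
    c=optics.camera_params(n)
    if n=='wrist':
        T=np.eye(4);T[:3,:3]=R.from_rotvec(obs['tool_rot']).as_matrix();T[:3,3]=obs['tool_pos'];E=T@c['tool_from_camera']
    else:E=c['extrinsics']
    return c['mtx'],c['k1'],E
def slopes(C,uv):
    M,k,E=C;uv=np.atleast_2d(np.asarray(uv,float))
    return cv2.undistortPoints(uv[:,None],M,np.array([k,0,0,0,0.]))[:,0]
def onplane(C,uv,z):
    s=slopes(C,uv);E=C[2];d=np.c_[s,np.ones(len(s))]@E[:3,:3].T
    return E[:3,3]+d*((z-E[2,3])/d[:,2])[:,None]
def withdepth(C,uv,d):
    uv=np.atleast_2d(uv);s=slopes(C,uv);z=d[uv[:,1].astype(int),uv[:,0].astype(int)]
    return (np.c_[s,np.ones(len(s))]*z[:,None])@C[2][:3,:3].T+C[2][:3,3]
def mask(p,lo,hi,roi=None):
    m=cv2.inRange(cv2.cvtColor(p,cv2.COLOR_RGB2HSV),np.array(lo),np.array(hi))
    if roi is not None:
        a=np.zeros_like(m);x0,y0,x1,y1=roi;a[y0:y1,x0:x1]=m[y0:y1,x0:x1];m=a
    return m
def big(m):
    c=max(cv2.findContours(m,cv2.RETR_EXTERNAL,cv2.CHAIN_APPROX_NONE)[0],key=cv2.contourArea);return c[:,0]
def rect(P):
    (c,s,a)=cv2.minAreaRect((P[:,:2]*1000).astype(np.float32));
    if s[0]<s[1]:s=s[::-1];a+=90
    return np.round(c,1),np.round(s,1),round((a+90)%180-90,1)
E
python3 - <<'E'
from h import *
t=np.load('pics/top0.npz');p,d=t['p'],t['d'];C=cam('top')
for nm,lo,hi,z,roi in [('handle',(0,150,110),(8,255,255),.086,(180,165,222,208)),('handle2',(0,150,110),(8,255,255),.034,(160,240,212,302)),
  ('boxrim',(65,40,30),(100,255,255),.052,(175,155,228,215)),('mat',(105,100,40),(120,255,255),.004,(225,180,295,260))]:
    m=mask(p,lo,hi,roi)
    if nm!='mat' or 1: pts=np.argwhere(m)[:,::-1]; c=big(m) if nm!='boxrim' else pts
    W=onplane(C,c,z);print(nm,len(pts),rect(W),np.median(withdepth(C,pts,d)[:,2]).round(4))
# barrel/foot
for uv in [(314,183),(305,190),(200,170),(190,205)]: print(uv,withdepth(C,[uv],d).round(3))
s=np.load('pics/side0.npz')['p']
a=cv2.resize(p[155:215,172:232],(400,400),interpolation=cv2.INTER_CUBIC);b=cv2.resize(p[160:210,290:340],(400,400),interpolation=cv2.INTER_CUBIC)
cv2.imwrite('pics/c1.png',np.hstack([a,b])[:,:,::-1])
E
```

```text
handle 78 (array([592.9, 219.3]), array([75.9, 16.6]), -14.5) 0.0934
handle2 156 (array([279.7, 271.9]), array([97.8, 23.8]), 9.8) 0.0525
boxrim 405 (array([589.3, 216.7]), array([176.9, 120.7]), -14.4) 0.0577
mat 2809 (array([460.3,  -6.5]), array([233.9, 182.5]), 2.2) 0.0047
(314, 183) [[ 0.593 -0.215  0.079]]
(305, 190) [[ 0.578 -0.187  0.029]]
(200, 170) [[0.654 0.218 0.056]]
(190, 205) [[0.517 0.252 0.056]]
```

View pics/c1.png

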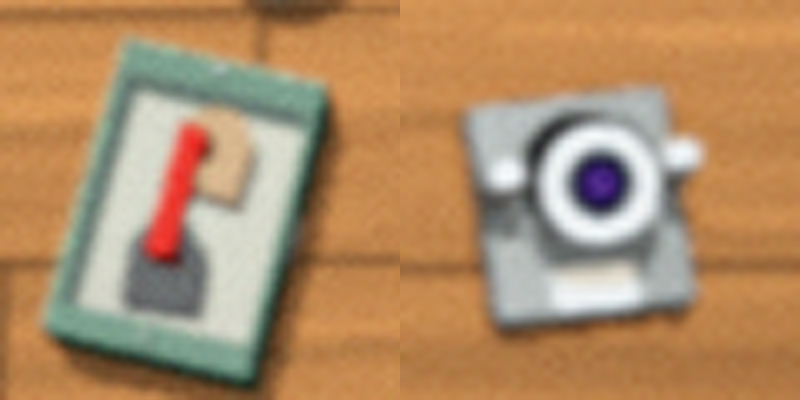

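```bash
python3 -m handwheel --help 2>&1 | head -20
```

```text
invalid input: not JSON, or not a number
```

The crop shows the right cover on the green box: its handle measures 76 x 16 mm at z≈0.093 and the plate 177 x 121 mm. The plate on the table has a ~98 mm handle, so it is a larger decoy. The tan heel is at the far end with its round back pointing away from the robot, and the black one is at the near end. On the right, the lens sits in its ring light at crop (600,185). I'll move above the box for a wrist view.

```bash
cat > go.py <<'E'
import sys
from h import *
# go.py x y z yawdeg : yaw = heading of tool -x (mm, deg); prints roll, then shift after roll
def go(x,y,z,yaw):
    o=ctrl.get_obs();T=R.from_rotvec(o['tool_rot']).as_matrix()
    h=np.degrees(np.arctan2(-T[1,0],-T[0,0]));dr=(yaw-h+180)%360-180
    T2=T@R.from_rotvec([0,0,-np.radians(dr)]).as_matrix()
    D=np.array([x,y,z])-o['tool_pos']*1000
    print('heading',h.round(2),'q6',o['q'][5].round(2),'roll',-np.radians(dr).round(4),'shift after roll',(T2.T@D).round(1),'shift now',(T.T@D).round(1))
if __name__=='__main__': go(*map(float,sys.argv[1:]))
E
python3 go.py 591 218 230 -14.4
```

```text
heading -26.63 q6 -0.12 roll -0.2135 shift after roll [-386.  -252.2    0.5] shift now [-430.6 -164.7    0.5]
```

```bash
python3 -m handwheel '[{"roll":-0.107},{"roll":-0.107},{"tx":-28,"ty":-18},{"tx":-28,"ty":-18},{"tx":-28,"ty":-18},{"tx":-28,"ty":-18},{"tx":-28,"ty":-18},{"tx":-28,"ty":-18},{"tx":-28,"ty":-18},{"tx":-28,"ty":-18},{"tx":-28,"ty":-18},{"tx":-28,"ty":-18}]'
python3 -m handwheel '[{"tx":-26,"ty":-18},{"tx":-26,"ty":-18},{"tx":-26,"ty":-18},{"tx":-26,"ty":-18},{},{},{}]'
python3 go.py 591 218 230 -14.4
python3 - <<'E'
from h import *
o=ctrl.get_obs();p,d=optics.get_image('wrist');C=cam('wrist',o);np.savez('pics/w1.npz',p=p,d=d)
cv2.imwrite('pics/w1.png',p[:,:,::-1])
for nm,lo,hi,z in [('handle',(0,150,110),(8,255,255),.093),('rim',(65,40,30),(100,255,255),.052)]:
    m=mask(p,lo,hi);pts=np.argwhere(m)[:,::-1];W=withdepth(C,pts,d);ok=abs(W[:,2]-z)<.006
    print(nm,ok.sum(),rect(W[ok]),np.median(W[ok,2]))
E
```

```text
heading -26.63 q6 -0.12 roll -0.2135 shift after roll [-386.  -252.2    0.5] shift now [-430.6 -164.7    0.5]
handle 0 (array([0., 0.]), array([0., 0.]), 0.0) nan
rim 0 (array([0., 0.]), array([0., 0.]), 0.0) nan$[0]: bad value
$[0]: bad value
  return _methods._mean(a, axis=axis, dtype=dtype,
  ret = ret.dtype.type(ret / rcount)
```

View pics/w1.png

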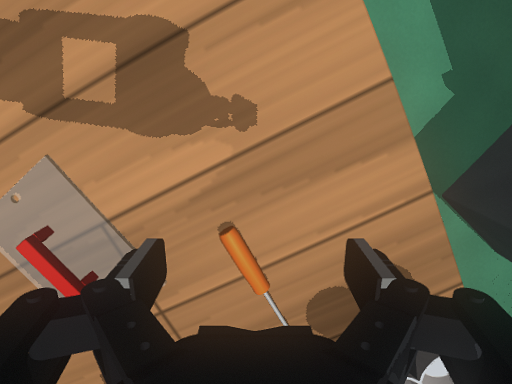

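The picture shows the start pose, with the screwdriver at (245,260), because the move was refused. Every row needs all four keys.

```bash
python3 -m handwheel '[{"tx":0,"ty":0,"tz":0,"roll":-0.107},{"tx":0,"ty":0,"tz":0,"roll":-0.107},{"tx":-28,"ty":-18,"tz":0,"roll":0},{"tx":-28,"ty":-18,"tz":0,"roll":0},{"tx":-28,"ty":-18,"tz":0,"roll":0},{"tx":-28,"ty":-18,"tz":0,"roll":0},{"tx":-28,"ty":-18,"tz":0,"roll":0},{"tx":-28,"ty":-18,"tz":0,"roll":0},{"tx":-28,"ty":-18,"tz":0,"roll":0},{"tx":-28,"ty":-18,"tz":0,"roll":0},{"tx":-28,"ty":-18,"tz":0,"roll":0},{"tx":-28,"ty":-18,"tz":0,"roll":0}]'
python3 -m handwheel '[{"tx":-26,"ty":-18,"tz":0,"roll":0},{"tx":-26,"ty":-18,"tz":0,"roll":0},{"tx":-26,"ty":-18,"tz":0,"roll":0},{"tx":-26,"ty":-18,"tz":0,"roll":0},{"tx":0,"ty":0,"tz":0,"roll":0},{"tx":0,"ty":0,"tz":0,"roll":0}]'
cat > w.py <<'E'
from h import *
import sys
o=ctrl.get_obs();p,d=optics.get_image('wrist');C=cam('wrist',o);n=sys.argv[1];np.savez(f'pics/{n}.npz',p=p,d=d,E=C[2])
cv2.imwrite(f'pics/{n}.png',p[:,:,::-1])
E
python3 go.py 591 218 230 -14.4
python3 w.py w2
python3 - <<'E'
from h import *
f=np.load('pics/w2.npz');p,d=f['p'],f['d'];c=optics.camera_params('wrist');C=(c['mtx'],c['k1'],f['E'])
for nm,lo,hi,z in [('handle',(0,150,110),(8,255,255),.093),('rim',(65,40,30),(100,255,255),.055)]:
    m=mask(p,lo,hi);pts=np.argwhere(m)[:,::-1];W=withdepth(C,pts,d);ok=abs(W[:,2]-z)<.006
    print(nm,len(ok),ok.sum(),np.median(W[:,2]),ok.sum() and rect(W[ok]))
E
```

```text
t: 1.2
tool_pos: [0.5075, 0.3134, 0.2312]
tool_rot: [-0.393, -3.117, 0.0]
contact_force: [-0.6, -0.6, -1.2]
opening: 0.0854
grip_force: 0.0
t: 1.7
tool_pos: [0.5901, 0.218, 0.2308]
tool_rot: [-0.397, -3.115, 0.0]
contact_force: [-0.4, 0.4, -0.1]
opening: 0.0854
grip_force: 0.0
heading -14.53 q6 -1.08 roll -0.0022 shift after roll [-0.8  0.2  0.8] shift now [-0.8  0.2  0.8]
handle 1212 1204 0.09210644625300035 (array([592.5, 221.9]), array([74.1, 14.8]), -14.0)
rim 3376 2795 0.05692028869896695 (array([591.7, 222.6]), array([172.9, 118.6]), -14.1)
```

View pics/w2.png

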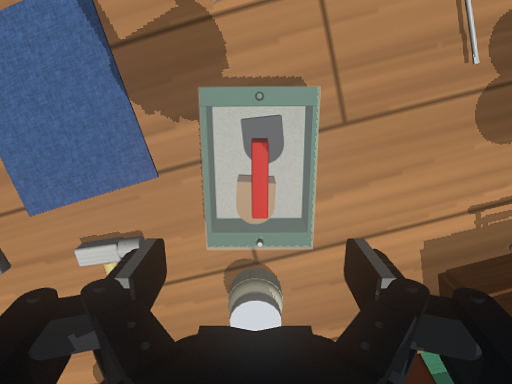

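The wrist view shows the handle at (260,178), the pins at (260,96) and (260,243), the black heel at (263,137) and the tan heel at (256,197) under the plate. Now I'll descend and grip.

```bash
python3 go.py 592.3 221.8 67 -14.1
```

```text
heading -14.43 q6 -1.08 roll -0.0058 shift after roll [ -2.2   3.4 163.9] shift now [ -2.2   3.4 163.9]
```

```bash
python3 -m handwheel '[{"tx":-2,"ty":3.5,"tz":20,"roll":-0.006},{"tx":0,"ty":0,"tz":28,"roll":0},{"tx":0,"ty":0,"tz":28,"roll":0},{"tx":0,"ty":0,"tz":28,"roll":0},{"tx":0,"ty":0,"tz":28,"roll":0},{"tx":0,"ty":0,"tz":20,"roll":0},{"tx":0,"ty":0,"tz":12,"roll":0},{"tx":0,"ty":0,"tz":0,"roll":0},{"tx":0,"ty":0,"tz":0,"roll":0}]'
python3 go.py 592.3 221.8 67 -14.1
python3 -m handwheel '[{"tx":0,"ty":0,"tz":0,"roll":0},{"tx":0,"ty":0,"tz":0,"roll":0},{"tx":0,"ty":0,"tz":0,"roll":0},{"tx":0,"ty":0,"tz":0,"roll":0},{"tx":0,"ty":0,"tz":0,"roll":0},{"tx":0,"ty":0,"tz":0,"roll":0},{"tx":0,"ty":0,"tz":0,"roll":0},{"tx":0,"ty":0,"tz":0,"roll":0},{"tx":0,"ty":0,"tz":0,"roll":0},{"tx":0,"ty":0,"tz":0,"roll":0}]' 0 60
```

```text
t: 2.5
tool_pos: [0.5919, 0.2229, 0.0674]
tool_rot: [-0.382, -3.118, 0.0]
contact_force: [-0.4, 0.1, -0.7]
opening: 0.0855
grip_force: 0.0
heading -13.96 q6 -1.08 roll 0.0024 shift after roll [-0.6 -1.   0.4] shift now [-0.6 -1.   0.4]
t: 3.33
tool_pos: [0.5929, 0.2221, 0.068]
tool_rot: [0.384, 3.117, 0.0]
contact_force: [-0.3, -0.8, 5.5]
opening: 0.0148
grip_force: 60.5
```

```bash
python3 -m handwheel '[{"tx":0,"ty":0,"tz":-4,"roll":0},{"tx":0,"ty":0,"tz":-8,"roll":0},{"tx":0,"ty":0,"tz":-8,"roll":0},{"tx":0,"ty":0,"tz":-10,"roll":0},{"tx":0,"ty":0,"tz":-25,"roll":0},{"tx":0,"ty":0,"tz":-25,"roll":0},{"tx":0,"ty":0,"tz":-20,"roll":0},{"tx":0,"ty":0,"tz":0,"roll":0}]'
python3 - <<'E'
from h import *
# mat in the wide views
t=np.load('pics/top0.npz')['p'];s=np.load('pics/side0.npz')['p']
for n,p,roi in[('top',t,(225,180,295,260)),('side',s,(230,170,320,235))]:
    m=cv2.morphologyEx(mask(p,(105,80,30),(122,255,255),roi),cv2.MORPH_CLOSE,np.ones((5,5)));print(n,rect(onplane(cam(n),big(m),.004)))
f=np.load('pics/w2.npz');p=f['p'];c=optics.camera_params('wrist');C=(c['mtx'],c['k1'],f['E'])
m=mask(p,(105,80,30),(122,255,255),(0,0,170,230))
print('wrist corners',onplane(C,[(30,216),(157,175),(94,0)],.004)[:,:2].round(3))
E
python3 go.py 460 -5.5 160 2.2
```

```text
t: 4.0
tool_pos: [0.5954, 0.223, 0.1742]
tool_rot: [0.382, 3.109, 0.006]
contact_force: [0.8, 0.8, -1.7]
opening: 0.0151
grip_force: 59.5
top (array([460.4,  -6.4]), array([235.1, 183.1]), 2.0)
side (array([459.5,  -0.6]), array([234.2, 183.2]), 2.1)
wrist corners [[ 0.583 -0.092]
 [ 0.574  0.096]
 [ 0.366  0.091]]
heading -14.02 q6 -1.08 roll -0.283 shift after roll [ 144.2 -223.2   12.3] shift now [  76.1 -254.6   12.3]
```

```bash
python3 -m handwheel '[{"tx":0,"ty":0,"tz":0,"roll":-0.08},{"tx":0,"ty":0,"tz":0,"roll":-0.1},{"tx":0,"ty":0,"tz":0,"roll":-0.1},{"tx":10,"ty":-15,"tz":0,"roll":0},{"tx":16,"ty":-25,"tz":0,"roll":0},{"tx":16,"ty":-25,"tz":0,"roll":0},{"tx":16,"ty":-25,"tz":0,"roll":0},{"tx":16,"ty":-25,"tz":0,"roll":0},{"tx":16,"ty":-25,"tz":0,"roll":0},{"tx":16,"ty":-25,"tz":0,"roll":0},{"tx":16,"ty":-25,"tz":0,"roll":0},{"tx":12,"ty":-18,"tz":0,"roll":0}]'
python3 -m handwheel '[{"tx":8,"ty":-10,"tz":20,"roll":0},{"tx":0,"ty":0,"tz":20,"roll":0},{"tx":0,"ty":0,"tz":20,"roll":0},{"tx":0,"ty":0,"tz":20,"roll":0},{"tx":0,"ty":0,"tz":12,"roll":0},{"tx":0,"ty":0,"tz":6,"roll":0},{"tx":0,"ty":0,"tz":0,"roll":0},{"tx":0,"ty":0,"tz":0,"roll":0}]'
python3 go.py 459.5 -3.5 19 2.3
```

```text
t: 5.0
tool_pos: [0.4638, 0.0082, 0.1659]
tool_rot: [0.054, -3.139, 0.0]
contact_force: [-0.3, 0.4, -2.8]
opening: 0.0149
grip_force: 59.5
t: 5.67
tool_pos: [0.4579, -0.0006, 0.0692]
tool_rot: [0.055, -3.14, -0.0]
contact_force: [0.1, 1.3, -3.2]
opening: 0.0148
grip_force: 59.4
heading 2.02 q6 -1.77 roll -0.0048 shift after roll [-1.5 -2.9 50.2] shift now [-1.5 -2.9 50.2]
```

```bash
python3 -m handwheel '[{"tx":-1.5,"ty":-3,"tz":15,"roll":-0.005},{"tx":0,"ty":0,"tz":12,"roll":0},{"tx":0,"ty":0,"tz":8,"roll":0},{"tx":0,"ty":0,"tz":5,"roll":0},{"tx":0,"ty":0,"tz":3,"roll":0},{"tx":0,"ty":0,"tz":2,"roll":0},{"tx":0,"ty":0,"tz":1,"roll":0},{"tx":0,"ty":0,"tz":0,"roll":0},{"tx":0,"ty":0,"tz":0,"roll":0}]'
python3 -m handwheel '[{"tx":0,"ty":0,"tz":1,"roll":0},{"tx":0,"ty":0,"tz":1,"roll":0},{"tx":0,"ty":0,"tz":0,"roll":0}]'
python3 go.py 459.5 -3.5 19 2.3
```

```text
t: 6.42
tool_pos: [0.4602, -0.0037, 0.0238]
tool_rot: [-0.063, 3.14, -0.0]
contact_force: [0.2, 0.4, -3.8]
opening: 0.0149
grip_force: 59.4
t: 6.67
tool_pos: [0.4597, -0.0036, 0.0213]
tool_rot: [0.063, -3.141, -0.0]
contact_force: [-0.7, 1.0, -3.7]
opening: 0.015
grip_force: 59.4
heading 2.3 q6 -1.78 roll 0.0 shift after roll [0.2 0.1 2.3] shift now [0.2 0.1 2.3]
```

```bash
python3 -m handwheel '[{"tx":0,"ty":0,"tz":0.8,"roll":0},{"tx":0,"ty":0,"tz":0.6,"roll":0},{"tx":0,"ty":0,"tz":0,"roll":0}]'
python3 -m handwheel '[{"tx":0,"ty":0,"tz":0.5,"roll":0},{"tx":0,"ty":0,"tz":0,"roll":0}]'
```

```text
t: 6.92
tool_pos: [0.4599, -0.0037, 0.02]
tool_rot: [-0.063, 3.141, -0.0]
contact_force: [-0.6, 0.3, -2.1]
opening: 0.0148
grip_force: 59.6
t: 7.08
tool_pos: [0.4598, -0.0037, 0.02]
tool_rot: [0.063, -3.141, -0.0]
contact_force: [-3.7, -0.7, 3.4]
opening: 0.0148
grip_force: 60.4
```

Touchdown at z = 0.020, as expected. Releasing and rising.

```bash
python3 -m handwheel '[{"tx":0,"ty":0,"tz":0,"roll":0},{"tx":0,"ty":0,"tz":0,"roll":0},{"tx":0,"ty":0,"tz":0,"roll":0},{"tx":0,"ty":0,"tz":0,"roll":0},{"tx":0,"ty":0,"tz":0,"roll":0},{"tx":0,"ty":0,"tz":-8,"roll":0},{"tx":0,"ty":0,"tz":-25,"roll":0},{"tx":0,"ty":0,"tz":-40,"roll":0},{"tx":0,"ty":0,"tz":-40,"roll":0},{"tx":0,"ty":0,"tz":-40,"roll":0},{"tx":0,"ty":0,"tz":-40,"roll":0},{"tx":0,"ty":0,"tz":0,"roll":0}]' 85
python3 go.py 620 214 215 -14.1
```

```text
t: 8.08
tool_pos: [0.4643, -0.0043, 0.2233]
tool_rot: [-0.063, 3.124, -0.005]
contact_force: [0.5, -0.3, 1.5]
opening: 0.0849
grip_force: 0.0
heading 2.31 q6 -1.78 roll 0.2865 shift after roll [-97.6 249.7  10.4] shift now [-164.2  211.9   10.4]
```

```bash
python3 w.py w3; python3 -m handwheel '[{"tx":-15,"ty":21,"tz":0,"roll":0},{"tx":-23,"ty":30,"tz":0,"roll":0},{"tx":-23,"ty":30,"tz":0,"roll":0},{"tx":-23,"ty":30,"tz":0,"roll":0},{"tx":-23,"ty":30,"tz":0,"roll":0},{"tx":-23,"ty":30,"tz":0,"roll":0},{"tx":-20,"ty":24,"tz":10,"roll":0},{"tx":-14,"ty":17,"tz":0,"roll":0},{"tx":0,"ty":0,"tz":0,"roll":0.1},{"tx":0,"ty":0,"tz":0,"roll":0.1},{"tx":0,"ty":0,"tz":0,"roll":0.087},{"tx":0,"ty":0,"tz":0,"roll":0}]'
python3 -m handwheel '[{"tx":0,"ty":0,"tz":0,"roll":0},{"tx":0,"ty":0,"tz":0,"roll":0}]'
python3 w.py w4
python3 - <<'E'
from h import *
c=optics.camera_params('wrist')
f=np.load('pics/w3.npz');C=(c['mtx'],c['k1'],f['E'])
m=mask(f['p'],(0,150,110),(8,255,255));pts=np.argwhere(m)[:,::-1];W=withdepth(C,pts,f['d']);ok=W[:,2]>.037;print('cover handle',rect(W[ok]),np.median(W[ok,2]))
f=np.load('pics/w4.npz');C=(c['mtx'],c['k1'],f['E']);p=f['p']
yy,xx=np.mgrid[0:384,0:512];pts=np.c_[xx.ravel(),yy.ravel()];W=withdepth(C,pts,f['d'])
hsv=cv2.cvtColor(p,cv2.COLOR_RGB2HSV).reshape(-1,3)
inb=(abs(W[:,2]-.044)<.004)&(np.hypot(W[:,0]-.592,W[:,1]-.222)<.08)
g=(hsv[:,0]>60)&(hsv[:,0]<100)&(hsv[:,1]>40)&(abs(W[:,2]-.052)<.004);print('rim',rect(W[g]),np.median(W[g,2]))
T=inb&(hsv[:,1]>60)&(hsv[:,0]<25);B=inb&(hsv[:,2]<100)&~g
for n,s in(('tan',T),('black',B)):
    print(n,s.sum(),rect(W[s]) if s.sum() else '',np.median(W[s,2]),W[s].min(0).round(3),W[s].max(0).round(3),W[s].mean(0).round(4))
    np.save('pics/%s.npy'%n,W[s])
b=cv2.resize(np.hstack([np.load('pics/w3.npz')['p'],p]),(800,300));cv2.imwrite('pics/v4.png',b[:,:,::-1])
E
```

```text
t: 9.13
tool_pos: [0.6144, 0.2149, 0.2008]
tool_rot: [-0.388, -3.115, 0.001]
contact_force: [0.2, 0.4, 0.1]
opening: 0.0849
grip_force: 0.0
t: 9.3
tool_pos: [0.6147, 0.2146, 0.2018]
tool_rot: [-0.384, -3.117, 0.001]
contact_force: [0.7, 0.1, 0.1]
opening: 0.0849
grip_force: 0.0
cover handle (array([444.7,  -3.9]), array([103.3,  14. ]), 2.1) 0.04416657108782246
rim (array([593. , 221.9]), array([176.8, 121.7]), -14.1) 0.05119357101868943
tan 599 (array([634.4, 226.3]), array([82.6, 50. ]), 72.6) 0.0432778507173574 [0.599 0.185 0.04 ] [0.657 0.263 0.048] [0.6298 0.1966 0.0433]
black 2707 (array([593.6, 221.5]), array([140.9, 111. ]), -14.3) 0.0432524590514618 [0.516 0.154 0.04 ] [0.67  0.29  0.048] [0.5692 0.2316 0.0434]
```

View pics/v4.png

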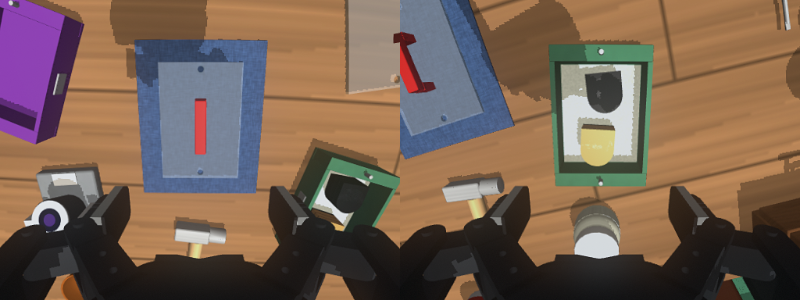

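Left (earlier pose): the cover lies flat on the mat, handle up at (200,127), holes at (200,69) and (199,173). Right: the open box with the black heel at (603,92) and the tan one at (598,142), its flat breast on the robot side.

Run:
```python
from h import *
c=optics.camera_params('wrist')
f=np.load('pics/w3.npz');C=(c['mtx'],c['k1'],f['E'])
print('holes',onplane(C,[(256,88.3),(254.7,221.4)],.010)[:,:2].round(4).tolist(),'mat ends',onplane(C,[(257,51),(256,246)],.004)[:,:2].round(4).tolist())
f=np.load('pics/w4.npz');C=(c['mtx'],c['k1'],f['E']);p=f['p']
m=mask(p,(10,60,120),(30,255,255),(205,155,305,218))   # tan top
n,l,st,_=cv2.connectedComponentsWithStats(m);k=1+st[1:,4].argmax()
pts=np.argwhere(l==k)[:,::-1];W=withdepth(C,pts,f['d']);ok=abs(W[:,2]-.044)<.003;print(st[k],ok.mean(),np.median(W[:,2]))
P=onplane(C,pts[ok],.044);print('rect',rect(P))
r=cv2.minAreaRect((P[:,:2]*1e3).astype(np.float32))
# straight sides: left/right extreme pixel of each row in the flat part
Q=(P[:,:2]*1e3);
for a in np.radians([-14.1]):
    u=np.array([np.cos(a),np.sin(a)]);v=np.array([-u[1],u[0]]);s=Q@u;t=Q@v;s0=s.min();E=[]
    for b in np.arange(s0+3,s0+27,2):
        q=t[(s>=b)&(s<b+2)];E.append((b+1,q.min(),q.max()))
    E=np.array(E);l=np.polyfit(E[:,0],E[:,1:].mean(1),1);lo=np.polyfit(E[:,0],E[:,1],1);hi=np.polyfit(E[:,0],E[:,2],1)
    print('len',np.ptp(s),'width',(E[:,2]-E[:,1]).round(1),'slopes',l[0],lo[0],hi[0])
    so=s0+24;th=a+np.arctan(l[0]);o=u*so+v*np.polyval(l,so);print('origin',o,'heading',np.degrees(th))
    print('pinch pt x=-6',o-6*np.array([np.cos(th),np.sin(th)]))
```

```text
holes [[0.3813, -0.0072], [0.5407, -0.0022]] mat ends [[0.3415, -0.0077], [0.5781, 0.001]]
[ 231  164   44   49 1846] 0.980498374864572 0.04327884757870676
rect (array([628.3, 208.5]), array([50. , 43.7]), -15.2)
len 50.00258482150264 width [42.3 42.4 43.4 43.5 43.6 43.7 42.8 42.8 42.9 43.  43.1 43.1] slopes -0.050480075613147116 -0.05529863553722442 -0.04566151568906418
origin [627.12085136 208.38327116] heading -16.989842279263826
pinch pt x=-6 [621.38271191 210.13648413]
```

Cover is centred on the mat to ~1.5 mm. Tan heel: 50 x 43.7 mm, top at z = 0.043, origin (627, 208), heading ≈ -16°. I'll pre-open to 60 mm so that the fingers fit in the box.

```bash
python3 go.py 621.3 210.1 9 -16.2
```

```text
heading -14.07 q6 -1.1 roll 0.0373 shift after roll [ -7.6  -2.5 193. ] shift now [ -7.5  -2.7 193. ]
```

```bash
python3 -m handwheel '[{"tx":-7.6,"ty":-2.6,"tz":20,"roll":0.037},{"tx":0,"ty":0,"tz":30,"roll":0},{"tx":0,"ty":0,"tz":30,"roll":0},{"tx":0,"ty":0,"tz":30,"roll":0},{"tx":0,"ty":0,"tz":20,"roll":0},{"tx":0,"ty":0,"tz":0,"roll":0},{"tx":0,"ty":0,"tz":0,"roll":0}]' 60
python3 go.py 621.3 210.1 9 -16.2
```

```text
t: 9.93
tool_pos: [0.6208, 0.2101, 0.0711]
tool_rot: [-0.443, -3.107, 0.002]
contact_force: [0.5, 0.7, 0.6]
opening: 0.0597
grip_force: 0.0
heading -16.23 q6 -1.07 roll -0.0006 shift after roll [-0.6  0.3 62.1] shift now [-0.6  0.3 62.1]
```

```bash
python3 w.py w5
python3 - <<'E'
import cv2;p=cv2.imread('pics/w5.png');cv2.imwrite('pics/w5c.png',p[100:384,80:440])
E
```

```text
(no output)
```

View pics/w5c.png

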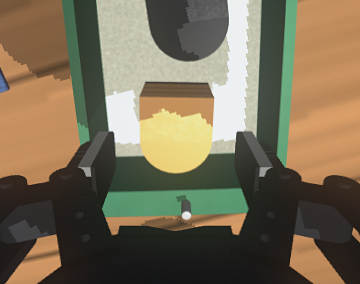

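The fingers (crop x 112 and 238) straddle the tan heel (140–213) symmetrically and clear the box walls. Descending.

```bash
python3 -m handwheel '[{"tx":0,"ty":0,"tz":15,"roll":0},{"tx":0,"ty":0,"tz":18,"roll":0},{"tx":0,"ty":0,"tz":15,"roll":0},{"tx":0,"ty":0,"tz":9,"roll":0},{"tx":0,"ty":0,"tz":5,"roll":0},{"tx":0,"ty":0,"tz":0,"roll":0},{"tx":0,"ty":0,"tz":0,"roll":0}]'
python3 -m handwheel '[{"tx":0,"ty":0,"tz":0,"roll":0},{"tx":0,"ty":0,"tz":0,"roll":0},{"tx":0,"ty":0,"tz":0,"roll":0},{"tx":0,"ty":0,"tz":0,"roll":0},{"tx":0,"ty":0,"tz":0,"roll":0},{"tx":0,"ty":0,"tz":0,"roll":0}]' 0 25
python3 go.py 621.3 210.1 9 -16.2
```

```text
t: 10.57
tool_pos: [0.6221, 0.2105, 0.0106]
tool_rot: [0.444, 3.11, 0.0]
contact_force: [-0.1, 0.6, -0.6]
opening: 0.0599
grip_force: 0.0
t: 11.07
tool_pos: [0.6228, 0.2106, 0.0117]
tool_rot: [0.444, 3.108, 0.001]
contact_force: [-0.4, 0.0, 4.4]
opening: 0.0438
grip_force: 26.6
heading -16.26 q6 -1.07 roll -0.001 shift after roll [ 1.3 -0.9  2.7] shift now [ 1.3 -0.9  2.7]
```

```bash
python3 -m handwheel '[{"tx":0,"ty":0,"tz":-4,"roll":0},{"tx":0,"ty":0,"tz":-10,"roll":0},{"tx":0,"ty":0,"tz":-20,"roll":0},{"tx":0,"ty":0,"tz":-25,"roll":0},{"tx":0,"ty":0,"tz":-25,"roll":0},{"tx":0,"ty":0,"tz":-15,"roll":0},{"tx":0,"ty":0,"tz":-6,"roll":0},{"tx":0,"ty":0,"tz":0,"roll":0},{"tx":0,"ty":0,"tz":0,"roll":0}]'
python3 - <<'E'
from h import *
from go import go
# lens in top & side: ring/foot from depth
for n,roi in [('top',(290,160,345,215)),('side',(225,135,270,175))]:
    f=np.load(f'pics/{n}0.npz');C=cam(n);x0,y0,x1,y1=roi
    yy,xx=np.mgrid[y0:y1,x0:x1];pts=np.c_[xx.ravel(),yy.ravel()];W=withdepth(C,pts,f['d']);hsv=cv2.cvtColor(f['p'],cv2.COLOR_RGB2HSV)[y0:y1,x0:x1].reshape(-1,3)
    foot=(W[:,2]>.004)&(W[:,2]<.03)&(hsv[:,1]<60);
    if foot.sum()>20: print(n,'foot',foot.sum(),rect(W[foot]),np.median(W[foot,2]))
    ring=(W[:,2]>.06)&(hsv[:,2]>180)&(hsv[:,1]<50);print('ring',ring.sum(),rect(W[ring]),W[ring].mean(0).round(4))
    pur=(W[:,2]>.05)&(hsv[:,0]>120)&(hsv[:,0]<160)&(hsv[:,1]>80);print('glass',pur.sum(),W[pur].mean(0).round(4), onplane(C,pts[pur].mean(0),.08).round(4))
    if ring.sum()>10:
        A=W[ring]-W[ring].mean(0);nrm=np.linalg.svd(A)[2][2];print('ring normal',nrm.round(3))
# go to outside near wall
u=np.array([np.cos(np.radians(-14.1)),np.sin(np.radians(-14.1))]);v=np.array([-u[1],u[0]]);b=np.array([593,222])
t=b+u*(-89-22)+v*(-30);print(t);go(*t,105,-14.1)
E
```

```text
t: 11.82
tool_pos: [0.6212, 0.2102, 0.1145]
tool_rot: [-0.444, -3.109, 0.001]
contact_force: [-0.7, -0.6, -1.2]
opening: 0.0436
grip_force: 26.2
top foot 422 (array([ 599.4, -223.5]), array([116.5, 110.3]), -83.9) 0.022977386112627896
ring 142 (array([ 594.6, -215.6]), array([96.5, 47.1]), -86.9) [ 0.5969 -0.2161  0.0788]
glass 48 [ 0.5567 -0.2273  0.072 ] [[ 0.5549 -0.2259  0.08  ]]
ring normal [ 0.251  0.033 -0.967]
side foot 313 (array([ 597.7, -207.5]), array([109.5, 103.4]), 6.7) 0.02032722339168802
ring 53 (array([ 591.7, -213. ]), array([95.8, 45.5]), -80.4) [ 0.5941 -0.2115  0.0781]
glass 11 [ 0.5924 -0.2112  0.0811] [[ 0.5926 -0.2125  0.08  ]]
ring normal [ 0.272  0.042 -0.961]
[478.03575595 219.94510585]
heading -16.26 q6 -1.07 roll -0.0377 shift after roll [141.2 -25.5   9.7] shift now [140.2 -30.8   9.7]
```

```bash
python3 -m handwheel '[{"tx":10,"ty":-2,"tz":0,"roll":-0.038},{"tx":20,"ty":-4,"tz":0,"roll":0},{"tx":25,"ty":-4,"tz":0,"roll":0},{"tx":25,"ty":-4,"tz":0,"roll":0},{"tx":25,"ty":-4,"tz":0,"roll":0},{"tx":20,"ty":-4,"tz":5,"roll":0},{"tx":12,"ty":-3,"tz":15,"roll":0},{"tx":4,"ty":-1,"tz":15,"roll":0},{"tx":0,"ty":0,"tz":8,"roll":0},{"tx":0,"ty":0,"tz":0,"roll":0},{"tx":0,"ty":0,"tz":0,"roll":0}]'
python3 go.py 478 220 62 -14.1; python3 w.py w6
```

```text
t: 12.73
tool_pos: [0.4782, 0.2195, 0.0711]
tool_rot: [-0.385, -3.115, 0.002]
contact_force: [0.8, -1.3, -1.1]
opening: 0.0435
grip_force: 26.2
heading -14.1 q6 -1.04 roll 0.0001 shift after roll [0.3 0.4 9.1] shift now [0.3 0.4 9.1]
```

View pics/w6.png

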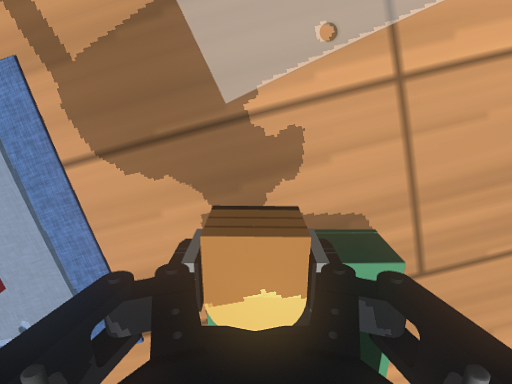

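The picture shows the held heel with its breast face (255,220) towards the robot and the box's near wall behind it at (355,250). I'll lower to contact and press at low grip, so that the heel pivots about the pads. The wrist depth of the breast face will tell the tilt.

```bash
cat > tilt.py <<'E'
from h import *
import sys
def plane(W):
    for _ in range(4):
        c=W.mean(0);n=np.linalg.svd(W-c,full_matrices=False)[2][2];e=(W-c)@n;W=W[abs(e)<max(.0006,1.5*e.std())]
    return c,n if n[2]>0 else -n,len(W),e.std()
f=np.load(f'pics/{sys.argv[1]}.npz');c=optics.camera_params('wrist');C=(c['mtx'],c['k1'],f['E'])
o=ctrl.get_obs();T=R.from_rotvec(o['tool_rot']).as_matrix()
m=mask(f['p'],(5,60,60),(30,255,255),(206,195,304,322));pts=np.argwhere(m)[:,::-1]
W=withdepth(C,pts,f['d']);G=(W-o['tool_pos'])@T   # tool frame
ok=(abs(G[:,1])<.019)&(abs(G[:,0])<.05)&(abs(G[:,2])<.05);G=G[ok]
# local normals by iterative plane fits on two faces: top (far) and breast (near)
cc,n,k,e=plane(G[G[:,0]<np.percentile(G[:,0],60)]);print('top?',cc.round(4),n.round(3),k,e)
br=G[(G[:,0]>G[:,0].max()-.006)|(G[:,2]>np.percentile(G[:,2],75))]
cc,n,k,e=plane(br);print('breast?',cc.round(4),n.round(3),k,e)
for a in np.arange(196,262,6): 
    q=withdepth(C,[(255,a)],f['d'])[0];print(a,((q-o['tool_pos'])@T).round(4),f['p'][a,255])
E
python3 tilt.py w6
python3 -m handwheel '[{"tx":0,"ty":0,"tz":6,"roll":0},{"tx":0,"ty":0,"tz":3.5,"roll":0},{"tx":0,"ty":0,"tz":2,"roll":0},{"tx":0,"ty":0,"tz":1,"roll":0},{"tx":0,"ty":0,"tz":0,"roll":0}]' - 20
python3 -m handwheel '[{"tx":0,"ty":0,"tz":1,"roll":0},{"tx":0,"ty":0,"tz":1,"roll":0},{"tx":0,"ty":0,"tz":0,"roll":0}]'
```

```text
top? [-0.004  -0.     -0.0304] [ 0.003 -0.002  1.   ] 4382 0.00031403010886613445
breast? [ 0.0192  0.0002 -0.0179] [-1.    -0.011  0.026] 2612 0.000510727174954277
196 [ 0.0049 -0.0004  0.0732] [135  98  66]
202 [ 0.0002 -0.0004  0.0733] [132  96  63]
208 [ 0.0192 -0.0004  0.0046] [49 35 24]
214 [ 0.0196 -0.0004 -0.0052] [102  72  41]
220 [ 0.0195 -0.0004 -0.0129] [103  73  42]
226 [ 0.0196 -0.0004 -0.0201] [87 59 34]
232 [ 0.0197 -0.0004 -0.0267] [104  73  42]
238 [ 0.0195 -0.0004 -0.0321] [191 134  76]
244 [ 0.0157 -0.0004 -0.0296] [188 131  73]
250 [ 0.0132 -0.0004 -0.0298] [188 133  74]
256 [ 0.0108 -0.0004 -0.0304] [189 133  74]
t: 13.2
tool_pos: [0.4787, 0.2198, 0.0596]
tool_rot: [-0.385, -3.117, 0.0]
contact_force: [-0.3, -0.2, -0.4]
opening: 0.0436
grip_force: 26.2
t: 13.45
tool_pos: [0.4787, 0.2199, 0.0578]
tool_rot: [-0.385, -3.118, 0.0]
contact_force: [0.4, -1.0, -0.2]
opening: 0.0436
grip_force: 26.2
```

```bash
python3 -m handwheel '[{"tx":0,"ty":0,"tz":1,"roll":0},{"tx":0,"ty":0,"tz":1,"roll":0},{"tx":0,"ty":0,"tz":0,"roll":0}]'
python3 -m handwheel '[{"tx":0,"ty":0,"tz":1,"roll":0},{"tx":0,"ty":0,"tz":1,"roll":0},{"tx":0,"ty":0,"tz":0,"roll":0}]'; python3 w.py w7;python3 tilt.py w7
```

```text
t: 13.7
tool_pos: [0.4792, 0.2201, 0.0576]
tool_rot: [0.385, 3.118, 0.0]
contact_force: [-4.8, -0.7, 9.0]
opening: 0.0439
grip_force: 27.1
t: 13.95
tool_pos: [0.4795, 0.2202, 0.0573]
tool_rot: [0.385, 3.118, -0.0]
contact_force: [-9.9, -2.7, 17.2]
opening: 0.0436
grip_force: 26.3
top? [-0.0047 -0.     -0.0317] [-0.009  0.001  1.   ] 4479 0.0003222047530866184
breast? [ 0.0184  0.0002 -0.0193] [-1.    -0.005  0.018] 2607 0.0005584054584111111
196 [0.008  0.0001 0.0584] [137  99  65]
202 [0.0035 0.0001 0.0587] [134  97  65]
208 [0.0187 0.0001 0.0023] [48 36 25]
214 [ 0.0187  0.0001 -0.0063] [102  71  41]
220 [ 0.0189  0.     -0.0147] [101  70  39]
226 [ 0.0187  0.     -0.0212] [78 52 28]
232 [ 0.0188  0.     -0.0277] [103  72  41]
238 [ 0.0176  0.     -0.031 ] [191 133  75]
244 [ 0.0149  0.     -0.0308] [191 134  76]
250 [ 0.0122  0.     -0.0307] [191 134  75]
256 [ 0.0096  0.     -0.0308] [192 134  76]
```

```bash
python3 -m handwheel '[{"tx":0,"ty":0,"tz":1,"roll":0},{"tx":0,"ty":0,"tz":0,"roll":0},{"tx":0,"ty":0,"tz":0,"roll":0}]' 0 20
python3 -m handwheel '[{"tx":0,"ty":0,"tz":1.5,"roll":0},{"tx":0,"ty":0,"tz":0.5,"roll":0},{"tx":0,"ty":0,"tz":0,"roll":0}]'; python3 w.py w8;python3 tilt.py w8 | head -2
```

```text
t: 14.25
tool_pos: [0.4796, 0.2203, 0.0567]
tool_rot: [0.385, 3.118, -0.0]
contact_force: [-10.0, -2.1, 19.5]
opening: 0.0433
grip_force: 26.4
t: 14.5
tool_pos: [0.4796, 0.2205, 0.0551]
tool_rot: [0.385, 3.118, 0.0]
contact_force: [-12.0, -2.7, 20.5]
opening: 0.0437
grip_force: 27.1
top? [-0.004  -0.0001 -0.033 ] [-0.055  0.     0.998] 4364 0.0003196253810550815
breast? [ 0.0192  0.0002 -0.0203] [1.    0.001 0.022] 2344 0.0006134077357331062
```

The heel is tilting the right way (0.055 rad) but also slides up ~2 mm. I'll back off and use a longer lever.

```bash
python3 -m handwheel '[{"tx":0,"ty":0,"tz":-6,"roll":0},{"tx":2,"ty":0,"tz":-4,"roll":0},{"tx":5,"ty":0,"tz":0,"roll":0},{"tx":0,"ty":0,"tz":4,"roll":0},{"tx":0,"ty":0,"tz":2,"roll":0},{"tx":0,"ty":0,"tz":0,"roll":0}]'
python3 -m handwheel '[{"tx":0,"ty":0,"tz":1.5,"roll":0},{"tx":0,"ty":0,"tz":1.5,"roll":0},{"tx":0,"ty":0,"tz":1,"roll":0},{"tx":0,"ty":0,"tz":0,"roll":0}]'
python3 -m handwheel '[{"tx":0,"ty":0,"tz":1.5,"roll":0},{"tx":0,"ty":0,"tz":0.5,"roll":0},{"tx":0,"ty":0,"tz":0,"roll":0}]'; python3 w.py w9;python3 tilt.py w9 | head -2
```

```text
t: 15.05
tool_pos: [0.4713, 0.2217, 0.0545]
tool_rot: [-0.385, -3.116, 0.0]
contact_force: [-2.0, -0.2, 3.4]
opening: 0.044
grip_force: 24.9
t: 15.38
tool_pos: [0.4711, 0.2219, 0.052]
tool_rot: [-0.385, -3.114, 0.001]
contact_force: [-10.6, -1.0, 15.0]
opening: 0.044
grip_force: 26.7
t: 15.63
tool_pos: [0.4711, 0.2221, 0.0501]
tool_rot: [-0.385, -3.115, 0.0]
contact_force: [-10.7, 0.2, 15.4]
opening: 0.0438
grip_force: 26.9
top? [-0.0029  0.     -0.035 ] [-0.161 -0.001  0.987] 4251 0.0003491958220639451
breast? [ 0.0204  0.     -0.0216] [0.994 0.001 0.105] 1932 0.0008879413909316253
```

```bash
python3 -m handwheel '[{"tx":0,"ty":0,"tz":1.5,"roll":0},{"tx":0,"ty":0,"tz":1.5,"roll":0},{"tx":0,"ty":0,"tz":1,"roll":0},{"tx":0,"ty":0,"tz":0,"roll":0}]'; python3 w.py w10;python3 tilt.py w10 | head -2
```

```text
t: 16.02
tool_pos: [0.4709, 0.2223, 0.0458]
tool_rot: [-0.385, -3.114, -0.001]
contact_force: [-10.2, 0.2, 12.9]
opening: 0.0441
grip_force: 27.1
top? [-0.0009 -0.     -0.0211] [-0.995  0.001  0.101] 3543 0.003689220502045808
breast? [ 0.0193  0.     -0.0108] [ 0.979 -0.001  0.202] 1817 0.0011861951072645992
```

```bash
cat > tilt2.py <<'E'
from h import *
import sys
f=np.load(f'pics/{sys.argv[1]}.npz');c=optics.camera_params('wrist');C=(c['mtx'],c['k1'],f['E'])
o=ctrl.get_obs();T=R.from_rotvec(o['tool_rot']).as_matrix()
m=mask(f['p'],(5,60,40),(30,255,255),(206,150,304,330));pts=np.argwhere(m)[:,::-1]
G=(withdepth(C,pts,f['d'])-o['tool_pos'])@T
G=G[(abs(G[:,1])<.018)&(abs(G[:,0])<.05)&(abs(G[:,2])<.05)]
rng=np.random.default_rng(0)
for k in range(2):   # planes containing the tool y direction: lines in (x,z)
    best=None
    for _ in range(400):
        a,b=G[rng.integers(len(G),size=2)][:,[0,2]];d=b-a;L=np.hypot(*d)
        if L<.008: continue
        n=np.array([-d[1],d[0]])/L;s=abs((G[:,[0,2]]-a)@n)<.0006
        if best is None or s.sum()>best.sum():best=s
    Q=G[best];cc=Q.mean(0);n=np.linalg.svd(Q-cc,full_matrices=False)[2][2];n*=np.sign(n[2]) if abs(n[2])>.7 else np.sign(n[0])
    ang=np.arctan2(-n[0],n[2]) if abs(n[2])>.7 else np.arctan2(n[2],n[0])
    d=Q@np.array([n[0],0,n[2]]);print(len(Q),'centre',cc.round(4),'n',n.round(3),'tilt',ang.round(3),'x,z ends',Q[:,[0,2]].min(0).round(4),Q[:,[0,2]].max(0).round(4))
    G=G[abs((G-cc)@n)>.0015]
E
for i in w6 w9 w10; do python3 tilt2.py $i; done
```

```text
1932 centre [ 0.0109  0.0001 -0.0321] n [1.   0.01 0.  ] tilt 0.0 x,z ends [ 0.0103 -0.05  ] [0.0115 0.0481]
1662 centre [ 0.0101 -0.0002  0.0466] n [-0.002  0.     1.   ] tilt 0.002 x,z ends [-0.011  0.046] [0.0302 0.0473]
6188 centre [ 0.0019  0.     -0.0385] n [-0.161 -0.     0.987] tilt 0.162 x,z ends [-0.0211 -0.0427] [ 0.0227 -0.0346]
2160 centre [0.0214 0.0001 0.0466] n [-0.002 -0.     1.   ] tilt 0.002 x,z ends [0.0007 0.046 ] [0.0407 0.0472]
6491 centre [ 0.0043  0.0001 -0.0353] n [-0.256 -0.001  0.967] tilt 0.259 x,z ends [-0.018  -0.0416] [ 0.0251 -0.0293]
2266 centre [0.0217 0.0002 0.0467] n [-0.003 -0.     1.   ] tilt 0.003 x,z ends [0.001  0.0461] [0.0416 0.0474]
```

```bash
python3 -m handwheel '[{"tx":0,"ty":0,"tz":1.5,"roll":0},{"tx":0,"ty":0,"tz":1.5,"roll":0},{"tx":0,"ty":0,"tz":0.8,"roll":0},{"tx":0,"ty":0,"tz":0,"roll":0},{"tx":0,"ty":0,"tz":0,"roll":0}]'; python3 w.py w11;python3 tilt2.py w11 | head -1
python3 -m handwheel '[{"tx":0,"ty":0,"tz":-5,"roll":0},{"tx":0,"ty":0,"tz":-8,"roll":0},{"tx":0,"ty":0,"tz":-8,"roll":0},{"tx":0,"ty":0,"tz":0,"roll":0},{"tx":0,"ty":0,"tz":0,"roll":0}]'; python3 w.py w12;python3 tilt2.py w12
```

```text
t: 16.48
tool_pos: [0.4707, 0.2223, 0.0417]
tool_rot: [-0.384, -3.114, -0.001]
contact_force: [-9.1, 2.1, 12.3]
opening: 0.0438
grip_force: 27.1
6746 centre [ 0.0064 -0.0001 -0.036 ] n [-0.354  0.     0.935] tilt 0.361 x,z ends [-0.0154 -0.0445] [ 0.0271 -0.0278]
t: 16.95
tool_pos: [0.4727, 0.2216, 0.0628]
tool_rot: [0.385, 3.116, 0.001]
contact_force: [-0.6, -0.3, -1.0]
opening: 0.0439
grip_force: 25.6
6723 centre [ 0.0059  0.0001 -0.0366] n [-0.352  0.001  0.936] tilt 0.36 x,z ends [-0.0158 -0.0451] [ 0.0267 -0.0284]
92 centre [ 0.005  -0.0004 -0.0388] n [-0.354 -0.002  0.935] tilt 0.362 x,z ends [-0.0133 -0.0461] [ 0.0267 -0.0306]
```

Tilt is 0.360 rad after release, target 0.35. I'll firm up the grip, rise, and go near the lens with the lens's heading (~6.8°).

```bash
python3 -m handwheel '[{"tx":0,"ty":0,"tz":0,"roll":0},{"tx":0,"ty":0,"tz":0,"roll":0},{"tx":0,"ty":0,"tz":-15,"roll":0},{"tx":0,"ty":0,"tz":-25,"roll":0},{"tx":0,"ty":0,"tz":-30,"roll":0},{"tx":0,"ty":0,"tz":-30,"roll":0},{"tx":0,"ty":0,"tz":-30,"roll":0},{"tx":0,"ty":0,"tz":-30,"roll":0},{"tx":0,"ty":0,"tz":-20,"roll":0},{"tx":0,"ty":0,"tz":0,"roll":0}]' 0 60
python3 go.py 600 -100 270 6.8
```

```text
t: 17.83
tool_pos: [0.4745, 0.2223, 0.248]
tool_rot: [0.384, 3.109, 0.006]
contact_force: [0.8, -0.0, 0.7]
opening: 0.0433
grip_force: 64.8
heading -14.08 q6 -1.03 roll -0.3645 shift after roll [ -86.7 -334.9  -21.8] shift now [-200.4 -282.   -21.8]
```

```bash
python3 -m handwheel '[{"tx":0,"ty":0,"tz":-10,"roll":-0.09},{"tx":0,"ty":0,"tz":-10,"roll":-0.1},{"tx":0,"ty":0,"tz":0,"roll":-0.1},{"tx":0,"ty":0,"tz":0,"roll":-0.075},{"tx":-5,"ty":-18,"tz":0,"roll":0},{"tx":-7,"ty":-28,"tz":0,"roll":0},{"tx":-7,"ty":-28,"tz":0,"roll":0},{"tx":-7,"ty":-28,"tz":0,"roll":0},{"tx":-7,"ty":-28,"tz":0,"roll":0},{"tx":-7,"ty":-28,"tz":0,"roll":0},{"tx":-7,"ty":-28,"tz":0,"roll":0},{"tx":-7,"ty":-28,"tz":0,"roll":0}]'
python3 -m handwheel '[{"tx":-7,"ty":-28,"tz":0,"roll":0},{"tx":-7,"ty":-28,"tz":0,"roll":0},{"tx":-7,"ty":-28,"tz":0,"roll":0},{"tx":-7,"ty":-26,"tz":0,"roll":0},{"tx":-5,"ty":-12,"tz":0,"roll":0},{"tx":0,"ty":0,"tz":0,"roll":0},{"tx":0,"ty":0,"tz":0,"roll":0},{"tx":0,"ty":0,"tz":0,"roll":0}]'
python3 go.py 600 -100 270 6.8; python3 w.py w13; python3 tilt2.py w13
python3 - <<'E'
from h import *
c=optics.camera_params('wrist');f=np.load('pics/w13.npz');C=(c['mtx'],c['k1'],f['E']);p=f['p']
yy,xx=np.mgrid[0:384,0:210];pts=np.c_[xx.ravel(),yy.ravel()];W=withdepth(C,pts,f['d']);hsv=cv2.cvtColor(p,cv2.COLOR_RGB2HSV)[:,:210].reshape(-1,3)
near=np.hypot(W[:,0]-.595,W[:,1]+.214)<.09
ring=near&(W[:,2]>.062)&(W[:,2]<.1)&(hsv[:,2]>170)&(hsv[:,1]<60);print('ring',ring.sum(),pts[ring].mean(0))
disc=near&(W[:,2]>.062)&(W[:,2]<.1)&(np.hypot(*(W[:,:2]-W[ring,:2].mean(0)).T)<.035)
A=W[ring];c0=A.mean(0);n=np.linalg.svd(A-c0,full_matrices=False)[2][2];n*=np.sign(n[2]);print('ring c',c0.round(4),rect(A),'n',n.round(3),'lean',np.arccos(n[2]).round(3),'az',np.degrees(np.arctan2(-n[1],-n[0])).round(1))
foot=near&(W[:,2]>.008)&(W[:,2]<.03)&(hsv[:,1]<60);print('foot',foot.sum(),rect(W[foot]),np.median(W[foot,2]))
pur=near&(hsv[:,0]>115)&(hsv[:,0]<160)&(hsv[:,1]>80)&(hsv[:,2]>40);print('glass',pur.sum(),pts[pur].mean(0),W[pur].mean(0).round(4))
E
```

```text
t: 18.83
tool_pos: [0.5507, 0.0141, 0.2599]
tool_rot: [0.187, -3.133, -0.001]
contact_force: [0.3, 1.3, -1.0]
opening: 0.0431
grip_force: 64.9
t: 19.5
tool_pos: [0.5978, -0.1007, 0.2612]
tool_rot: [0.188, -3.134, -0.002]
contact_force: [0.4, -0.2, -0.7]
opening: 0.0431
grip_force: 64.9
heading 6.87 q6 -1.98 roll 0.0013 shift after roll [-2.2  0.4 -8.8] shift now [-2.2  0.4 -8.8]
6826 centre [ 0.0064 -0.0001 -0.0356] n [-0.347  0.001  0.938] tilt 0.355 x,z ends [-0.0155 -0.0438] [ 0.0272 -0.0274]
93 centre [ 0.0056 -0.0006 -0.0341] n [-0.348  0.002  0.938] tilt 0.355 x,z ends [-0.015  -0.0415] [ 0.026  -0.0264]
ring 1550 [151.37935484 156.92      ]
ring c [ 0.5967 -0.2142  0.0774] (array([ 594.3, -215.1]), array([100.2,  51.7]), -83.3) n [-0.264 -0.04   0.964] lean 0.27 az 8.6
foot 3650 (array([ 598.8, -212.9]), array([109.1,  99.8]), 6.5) 0.021206835933436113
glass 221 [150.45248869 154.84162896] [ 0.5941 -0.2144  0.0798]
```

View pics/w13.png

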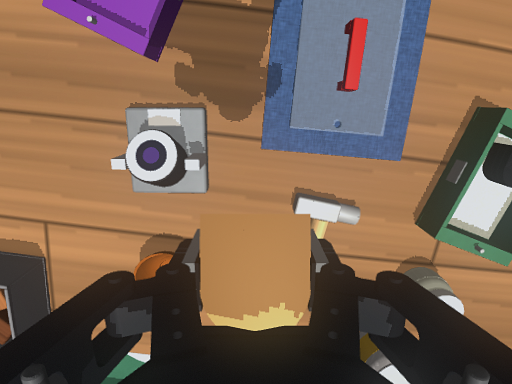

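The lens is at (151,155), its foot square with the picture (yaw 6.5°), and the glass centre at (0.594, -0.214, 0.080). The heel is firmly held in the middle.

```bash
python3 go.py 544.8 -220.1 191.9 6.5
```

```text
heading 6.9 q6 -1.98 roll 0.007 shift after roll [  66.3 -112.9   69.6] shift now [  67.  -112.4   69.6]
```

```bash
python3 -m handwheel '[{"tx":8,"ty":-12,"tz":0,"roll":0.007},{"tx":12,"ty":-21,"tz":0,"roll":0},{"tx":12,"ty":-21,"tz":5,"roll":0},{"tx":12,"ty":-21,"tz":15,"roll":0},{"tx":11,"ty":-20,"tz":15,"roll":0},{"tx":8,"ty":-12,"tz":15,"roll":0},{"tx":3,"ty":-6,"tz":12,"roll":0},{"tx":0,"ty":0,"tz":7,"roll":0},{"tx":0,"ty":0,"tz":0,"roll":0},{"tx":0,"ty":0,"tz":0,"roll":0},{"tx":0,"ty":0,"tz":0,"roll":0}]'
python3 go.py 544.8 -220.1 191.9 6.5; python3 w.py w14; python3 tilt2.py w14|head -1
python3 - <<'E'
from h import *
ps=[]
for n,(x0,y0) in [('side',(215,90)),('top',(270,130))]:
    p,d=optics.get_image(n);np.savez(f'pics/{n}9.npz',p=p,d=d);ps.append(cv2.resize(p[y0:y0+100,x0:x0+100],(400,400),interpolation=cv2.INTER_CUBIC))
cv2.imwrite('pics/f.png',np.hstack(ps)[:,:,::-1])
E
```

```text
t: 20.47
tool_pos: [0.5464, -0.2208, 0.1943]
tool_rot: [-0.178, 3.135, -0.001]
contact_force: [-0.3, 0.5, -0.0]
opening: 0.0433
grip_force: 64.9
heading 6.51 q6 -2.19 roll 0.0001 shift after roll [1.5 0.9 2.4] shift now [1.5 0.9 2.4]
6796 centre [ 0.0064 -0.0001 -0.0357] n [-0.354 -0.     0.935] tilt 0.361 x,z ends [-0.0154 -0.0443] [ 0.0271 -0.0274]
```

View pics/f.png

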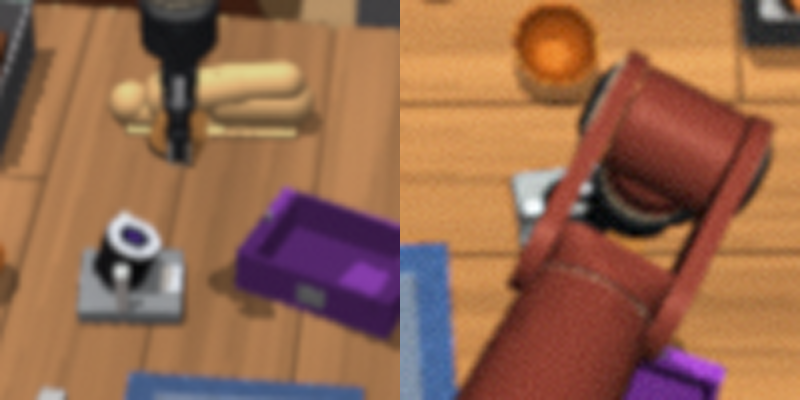

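The side view (left) shows the heel in the fingers at (180,145) above and in front of the lens at (130,235), tilted with it; the top view is blocked by the arm. A last small correction, then a check that it holds still.

```bash
python3 -m handwheel '[{"tx":1.5,"ty":0.9,"tz":2.4,"roll":0},{"tx":0,"ty":0,"tz":0,"roll":0},{"tx":0,"ty":0,"tz":0,"roll":0},{"tx":0,"ty":0,"tz":0,"roll":0},{"tx":0,"ty":0,"tz":0,"roll":0},{"tx":0,"ty":0,"tz":0,"roll":0}]'
python3 go.py 544.8 -220.1 191.9 6.5
python3 - <<'E'
from h import *
f=np.load('pics/side9.npz');C=cam('side')
m=mask(f['p'],(8,60,60),(28,255,255),(245,110,275,135));pts=np.argwhere(m)[:,::-1];W=withdepth(C,pts,f['d'])
o=ctrl.get_obs();tcp=np.array([.5464,-.2208,.1943]);ok=np.linalg.norm(W-tcp,axis=1)<.06;a=np.radians(6.5);l=.35
x=np.array([np.cos(l)*np.cos(a),np.cos(l)*np.sin(a),np.sin(l)]);z=np.array([-np.sin(l)*np.cos(a),-np.sin(l)*np.sin(a),np.cos(l)]);y=np.cross(z,x)
D=W[ok]-np.array([.5941,-.2144,.0798]);print(ok.sum());print((np.percentile(np.c_[D@x,D@y,D@z],[3,50,97],axis=0)*1000).round(1) if ok.sum() else '')
E
```

```text
t: 21.12
tool_pos: [0.5439, -0.2207, 0.1907]
tool_rot: [-0.176, 3.137, -0.0]
contact_force: [0.2, 0.2, -1.3]
opening: 0.0431
grip_force: 64.9
heading 6.43 q6 -2.2 roll -0.0013 shift after roll [-1.   0.5 -1.2] shift now [-1.   0.5 -1.2]
97
[[-21.2 -12.3 124.1]
 [ -7.4  17.  148.5]
 [ 27.1  34.9 164.1]]
```

```bash
python3 -m handwheel '[{"tx":-0.6,"ty":0,"tz":-0.6,"roll":0},{"tx":0,"ty":0,"tz":0,"roll":0},{"tx":0,"ty":0,"tz":0,"roll":0},{"tx":0,"ty":0,"tz":0,"roll":0},{"tx":0,"ty":0,"tz":0,"roll":0},{"tx":0,"ty":0,"tz":0,"roll":0}]' && python3 -c "
from station import ctrl
print(ctrl.finish_job())"
```

```text
t: 21.62
tool_pos: [0.5445, -0.2206, 0.1913]
tool_rot: [0.176, -3.137, -0.0]
contact_force: [0.2, 0.3, -0.0]
opening: 0.0431
grip_force: 64.9
the job is handed in; nothing more can be done
None
```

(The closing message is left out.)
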